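# Put a washed gas hob's burners back together

### The arm

A 6-joint arm with a two-finger parallel gripper is mounted at the origin on a cart in front of the work surface, level with it; the furniture and walls round the work are solid. World frame = base frame: x ahead of the robot, y to its left, z up, the work surface at z = 0. Lengths are in mm, angles in rad, forces in N, time in s.
With the tool pointing down it reaches from about 275 to 1000 mm from the base axis. Payload 8.4 kg.
Tool frame: the origin (TCP) lies at the very end of the fingers, on their centre line; the grasp point (between the pads) lies 19 mm behind it; z points along the fingers, y is the line along which they close (so a half turn about z gives the same grasp; the last joint's range is limited). The gripper opens to 85 mm and grips with 20 to 120 N. Pads are 22 mm wide; open, the fingers measure 114 mm over their backs; the gripper's body (76 mm by 85 mm) begins 54 mm behind the grasp point. The pads swing forward as they close: fully open they stand 13 mm farther back than shut.
Start: joints at [1.157, 0.353, 1.633, -0, 1.155, -0.002], TCP at [250.161, 572.754, 231.281] pointing down, gripper open.
Joint ranges: [-2.63, 2.63], [-0.92, 2.1], [0.06, 2.66], [-1.3, 4.44], [0, 2.69], [-3.02, 3.02]. Speed limits (rad/s): [2.22, 2.22, 2.79, 3.14, 3.14, 3.14].

### API

Orientations are given as [roll, pitch, yaw] about the fixed x, y, z axes, in that order (R = Rz(yaw) Ry(pitch) Rx(roll)).
In Python, from rig import r, vision gives the robot as it stands. The module is installed in compiled form; this text tells all that it offers.
- The arm moves only by the tool play_rows, never from a script. Its argument "steps" is a list of rows, each an object with "delta_pos": the shift along the tool's x, y, z in cm, a list of three; "yaw": the turn about the tool's z in rad; "jaw": the opening in per cent of the stroke, from 0 (shut) to 100 (fully open). A call has exactly 8 rows; each row is the pose to reach, as a shift and turn from the pose commanded when the call began, along the tool's axes at that moment; what a row does not reach only later rows make up. A row lasts 1/10 s, in which the tool goes at most 50 mm and 8.59 degrees, less where a joint would pass 70% of its speed; a pose out of reach is approached as far as the arm can. A call with a gripper value outside its range is refused whole. The fingers move at their own pace and stop on an object; "grip_force" is the grip in N (left out, the last holds). Time passes only in rows, so rows that repeat a pose let the fingers close, or fill a call up. It gives the time, the measured TCP pose, the force, the opening and the grip force at its end, in the units of the state.
- r.sense(): the state, without advancing time (a new reading comes with each control period).
- vision.grab_frame(name): name is "scene" or "side" or "wrist"; returns (picture, depth): 420x560x3 uint8, red, green, blue; 420x560 float32, mm along the optical axis (not along the pixel's ray), 0 where there is no reading.
- vision.calibration(name): a dict with "mtx" (3x3 intrinsics, pixels), "k1" (the pictures are not rectified: a ray, as slopes to the right and down, at radius r is drawn at 1 + k1 r^2 times it, then the intrinsics apply), "extrinsics" (4x4, takes a point from camera to world coordinates). Camera axes: x right, y down, z forward; pixel columns grow to the right and rows downward; lengths in mm; the calibration is good to about 2 mm. A picture is of the moment at which its call begins: read the wrist's pose just before it. calibration takes no time and is no camera call; for the wrist camera it gives the pose at the moment of the call.
- r.sign_off(): hands the job in; it is judged then, once.
Trained networks look in the newest picture that a camera, given by its name, has taken for a name from the list of things; names that differ only in an ending like _2 or _b are one class to them, and where a whole thing is asked for, a point or a joint stands for the part that bears it (a point fixed in the world has none). Each returns a list of dicts, best first, with "conf" (0 to 1); they miss things now and then, are a little off and sometimes report something else, mostly with a low value. They report only what shows in the picture. A call takes as long as a camera call.
- vision.cut_out(camera, thing): "region" (420x560 bool, what is visible of it) and "uv" ([column, row] in pixels, amid what is visible of it).
- vision.landmark_of(camera, thing): "uv" ([column, row] in pixels: a listed point, or the origin of a listed thing).
The state is a dict: "clock": time; "qpos": joint angles; "qvel": joint speeds; "joint_efforts": joint torques, N m; "eef_pos": TCP position; "tcp_rot": TCP orientation; "contact_force": force on the tool from outside, world axes, zero at the start; "wrist_torque": the same for the moment, N m; "opening": opening from 0.0 (shut) to 1.0 (fully open); "grasp_force": force on a finger pad.
Only numpy, scipy, OpenCV 4.12 (cv2) and the standard library are available. Lean on these libraries where they do the work, as an engineer would, in place of code of your own. Each camera call takes 0.05 s, during which the arm holds its last target. There are 200 camera calls.

### The job

The gas hob has been cleaned and its burner parts have dried on the draining mat: put both burners back together. Drop each silver spreader into the burner seat of its own size, turned so that its notch goes down over the white spark electrode and it sits flat, then lay the black cap of the same size on it, seated level. Leave the drying glass and the teaspoon where they are.

Things in the scene. Friction and masses are not known exactly. Their poses are not given: they have to be found in the camera images.
- spreader_large: large spreader: silver ring of blocks, 64 mm across, 30 mm tall, upright. Origin: centre of its underside, z up. Tapered foot z 0-9 (42 to 48 mm across), crown z 9-23 (64 mm, grip here), boss z 23-30 (46 to 40 mm) for the cap. A missing block leaves a notch 14 mm wide, 8 deep, along body +x, for the electrode. Seated: origin 9 mm above the burner's. 130 g
- spreader_small: small spreader: silver ring of blocks, 44 mm across, 30 mm tall, upright. Origin: centre of its underside, z up. Tapered foot z 0-9 (22 to 28 mm across), crown z 9-23 (44 mm, grip here), boss z 23-30 (26 to 20 mm) for the cap. A missing block leaves a notch 16 mm wide, 8 deep, along body +x, for the electrode. Seated: origin 9 mm above the burner's. 60 g
- cap_large: large cap: black enamelled round disc, 66 mm across, 13 mm tall, slightly domed, lying right way up; hollow below (8 mm deep, 52 mm inside), to drop over the large spreader's boss with 3 mm play. Origin: centre of its underside, z up; its yaw does not matter. Seated: origin 23 mm above the spreader's origin. 110 g
- cap_small: small cap: black enamelled round disc, 46 mm across, 13 mm tall, slightly domed, lying right way up; hollow below (8 mm deep, 32 mm inside), to drop over the small spreader's boss with 3 mm play. Origin: centre of its underside, z up; its yaw does not matter. Seated: origin 23 mm above the spreader's origin. 50 g
- burner_large: large burner seat, fixed on the hob: silver cup 60 mm across, 18 mm tall, bore 52 mm for the large spreader's foot (2 mm play). Origin: its centre at the hob top (55 mm above the worktop), z up. White electrode, 5 mm thick (10 below z 13), 32 mm from the axis along body +x (away from the robot, up to 45 deg either side), top at z 30; a spreader turned over 0.12 rad off it stays perched on it. Seats 180 mm apart
- burner_small: small burner seat, fixed on the hob: silver cup 40 mm across, 18 mm tall, bore 32 mm for the small spreader's foot (2 mm play). Origin: its centre at the hob top (55 mm above the worktop), z up. White electrode, 5 mm thick (10 below z 13), 22 mm from the axis along body +x (away from the robot, up to 45 deg either side), top at z 30; a spreader turned over 0.12 rad off it stays perched on it. Seats 180 mm apart
- glass: washed clear drinking glass, 81 mm across, 91 mm tall, standing in the far corner of the draining mat; origin: centre of its underside. A bystander: leave it standing there
- teaspoon: washed steel teaspoon, 130 x 26 x 11 mm, lying along the far edge of the draining mat (mat: flat, grey-green, ribbed, 300 x 360 mm, its top 6 mm above the worktop; all the parts lie on it); origin: centre of its underside, length along the body's x. A bystander: leave it there

How it is judged (in metres and radians):
At the end, for the whole second after the job is handed in: Each spreader sits in its own-size burner, within 5 mm of centre and 3 mm of full depth (notch round the electrode); each cap sits on its own-size spreader, within 7 mm of centre and 3 mm of full depth; all tilted under 0.06 rad and at rest (horizontal distance between spreader_large and burner_large below 0.005 m and z of spreader_large in the frame of burner_large between 0.006 and 0.012 m and angle between each of spreader_large, cap_large, spreader_small, cap_small's own z axis and vertical below 0.06 rad and horizontal distance between cap_large and spreader_large below 0.007 m and z of cap_large in the frame of spreader_large between 0.02 and 0.026 m and linear speed of each of spreader_large, cap_large, spreader_small, cap_small below 0.02 m/s and horizontal distance between spreader_small and burner_small below 0.005 m and z of spreader_small in the frame of burner_small between 0.006 and 0.012 m and horizontal distance between cap_small and spreader_small below 0.007 m and z of cap_small in the frame of spreader_small between 0.02 and 0.026 m); the robot touches nothing.
It fails at once if the drying glass is shifted by more than 3 cm or knocked over (distance of glass from where it was at the start of the episode above 0.03 m or angle between glass's own z axis and vertical above 0.5 rad).
It fails at once if the teaspoon is shifted by more than 3 cm (distance of teaspoon from where it was at the start of the episode above 0.03 m).
It also fails if it takes over 99 s, if anything falls off the work surface, if the arm or the gripper's body presses on something with over 40 N, if the wrist force passes 120 N, or if a joint passes its speed limit or range.

## Working session

There is one attempt and no reset: what is moved stays moved. The work goes in short steps, Python scripts to look and compute and a tool call to move; the robot and the scene stay as the last step left them, time stands still between calls to the robot, and variables do not carry over. Pictures are saved under pics/ and viewed, at most 18 in all, crops included, and the job is handed in when it is done.

Besides the shell and the picture viewer there is one more tool, called after "Call:" in YAML: its name, and indented under it one key for each argument. play_rows: Moves the arm, as the interface text tells. Its arguments: {"type":"object","properties":{"steps":{"type":"array"},"grip_force":{"type":"number"}},"required":["steps"]}

```bash
mkdir -p pics; cat > h.py <<'E'
import numpy as np, cv2
from rig import r, vision
def cal(n):
    c=vision.calibration(n); return np.array(c["mtx"],float),float(c["k1"]),np.array(c["extrinsics"],float)
def rays(n,uv,c=None):
    K,k1,T=c or cal(n); uv=np.atleast_2d(np.array(uv,float))
    d=np.c_[(uv[:,0]-K[0,2])/K[0,0],(uv[:,1]-K[1,2])/K[1,1]]
    s=d.copy()
    for _ in range(20): s=d/(1+k1*(s**2).sum(1,keepdims=True))
    return np.c_[s,np.ones(len(s))],T
def at_z(n,uv,z,c=None):
    s,T=rays(n,uv,c); w=s@T[:3,:3].T; o=T[:3,3]
    return o+w*((z-o[2])/w[:,2])[:,None]
def deproj(n,uv,dep,c=None):
    s,T=rays(n,uv,c); uv=np.atleast_2d(uv).astype(int)
    return (s*dep[uv[:,1],uv[:,0]][:,None])@T[:3,:3].T+T[:3,3]
def save(im,name): cv2.imwrite('pics/'+name,im[:,:,::-1])
E
python3 - <<'E'
from h import *
names=["spreader_large","spreader_small","cap_large","cap_small","burner_large","burner_small","glass","teaspoon"]
print(r.sense())
for n in ["scene","side"]:
    im,d=vision.grab_frame(n); save(im,n+'0.png')
    for t in names:
        for f in (vision.cut_out(n,t)[:2]):
            ys,xs=np.nonzero(f["region"]&(d>0)); 
            P=deproj(n,np.c_[xs,ys],d)
            print(n,t,round(f["conf"],2),np.round(f["uv"]),len(xs),np.round(np.percentile(P,[2,50,98],axis=0)).tolist())
im,d=vision.grab_frame("wrist"); save(im,'wrist0.png'); print(cal("wrist"))
E
```

```text
{'clock': 0.0, 'qpos': array([ 1.15659123e+00,  3.53652389e-01,  1.63413915e+00,  2.74849706e-06,
        1.15519006e+00, -2.40550343e-03]), 'qvel': array([ 6.20063366e-04, -6.83009142e-04,  1.47026996e-03,  8.02869951e-04,
        8.23596820e-04,  6.32764883e-05]), 'joint_efforts': array([ 1.60943488e-03, -6.05253053e+01, -3.42067838e+01,  1.21258527e-04,
        9.37673118e-03, -7.44152601e-06]), 'eef_pos': array([249.97272406, 572.31443313, 230.55688098]), 'tcp_rot': array([-3.14020371e+00, -5.85408925e-06,  2.72979195e+00]), 'contact_force': array([-0.47729641,  0.27718983,  0.83848499]), 'wrist_torque': array([ 0.03051596, -0.05432215,  0.00433572]), 'grasp_force': 0.0, 'opening': 1.0023383835882345}
scene spreader_large 0.65 [314. 261.] 613 [[538.0, -178.0, 15.0], [558.0, -153.0, 28.0], [596.0, -119.0, 36.0]]
scene spreader_small 0.88 [390. 297.] 395 [[562.0, -331.0, 16.0], [576.0, -313.0, 28.0], [599.0, -289.0, 36.0]]
scene spreader_small 0.56 [343. 334.] 569 [[443.0, -315.0, 4.0], [459.0, -296.0, 17.0], [484.0, -272.0, 19.0]]
scene cap_large 0.76 [278. 291.] 708 [[439.0, -173
[... 1351 characters left out ...]
4.] 2394 [[622.0, -400.0, 10.0], [645.0, -376.0, 67.0], [698.0, -324.0, 95.0]]
side teaspoon 0.69 [329. 256.] 131 [[668.0, -209.0, 4.0], [675.0, -146.0, 9.0], [685.0, -84.0, 14.0]]
(array([[317.82315336,   0.        , 276.41061304],
       [  0.        , 317.82315336, 208.95167782],
       [  0.        ,   0.        ,   1.        ]]), 0.014311894164709965, array([[ 4.00392878e-01,  8.82098764e-01,  2.48167915e-01,
         1.86559338e+02],
       [ 9.16343273e-01, -3.85210451e-01, -1.09214993e-01,
         5.99679307e+02],
       [-7.41536318e-04,  2.71135905e-01, -9.62540789e-01,
         3.72746794e+02],
       [ 0.00000000e+00,  0.00000000e+00,  0.00000000e+00,
         1.00000000e+00]]))
```

View images.

```bash
python3 - <<'E'
import cv2,numpy as np
a=cv2.imread('pics/scene0.png')[140:370,150:490]; cv2.imwrite('pics/s0c.png',cv2.resize(a,None,fx=2.35,fy=2.35))
E
```

```text
(no output)
```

View pics/s0c.png

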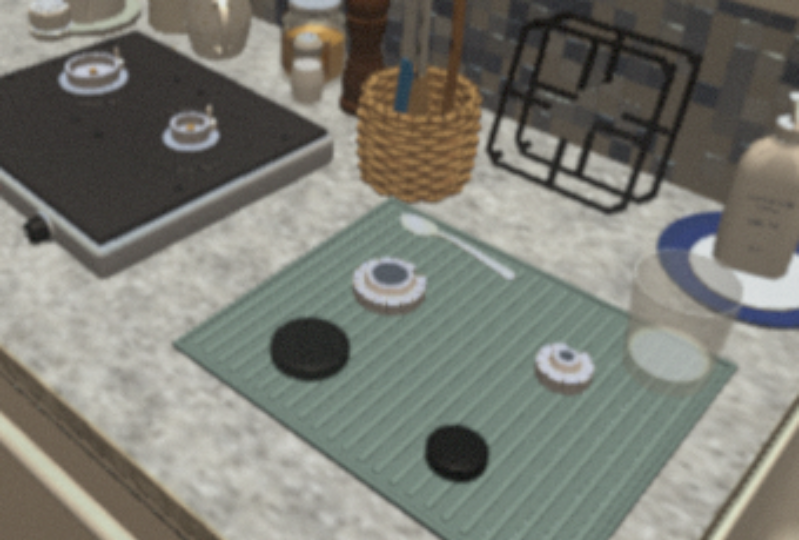

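View pics/wrist0.png

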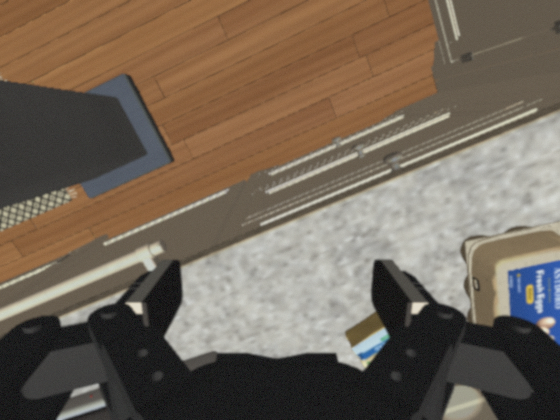

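Call:
play_rows:
  steps:
    - {"delta_pos": [-5,-1.3,0],"yaw": -0.1,"jaw": 100}
    - {"delta_pos": [-10,-2.6,0],"yaw": -0.2,"jaw": 100}
    - {"delta_pos": [-15,-3.9,0],"yaw": -0.3,"jaw": 100}
    - {"delta_pos": [-20,-5.2,0],"yaw": -0.41,"jaw": 100}
    - {"delta_pos": [-25,-6.5,0],"yaw": -0.41,"jaw": 100}
    - {"delta_pos": [-30,-7.8,0],"yaw": -0.41,"jaw": 100}
    - {"delta_pos": [-35,-9.1,0],"yaw": -0.41,"jaw": 100}
    - {"delta_pos": [-39.5,-10.3,0],"yaw": -0.41,"jaw": 100}

```text
clock: 1.75
eef_pos: [566.0, 323.9, 231.5]
tcp_rot: [3.141, 0.0, 3.14]
contact_force: [0.5, 1.1, 0.4]
opening: 0.998
grasp_force: 0.0
```

```bash
cat >> h.py <<'E'
def wrap(a): return (a+np.pi)%(2*np.pi)-np.pi
def go(p,yaw=None):
    s=r.sense(); y=s["tcp_rot"][2]; d=np.array(p)-s["eef_pos"]
    print("from",np.round(s["eef_pos"],1),"yaw",round(y,3),"delta cm",np.round([d[0]*np.cos(y)+d[1]*np.sin(y),d[0]*np.sin(y)-d[1]*np.cos(y),-d[2]],1)/10,
     "row yaw",None if yaw is None else round(-wrap(yaw-y),3),"F",np.round(s["contact_force"],1),"open",round(s["opening"],3),"t",round(s["clock"],2))
def look(names,tag,zs={}):
    c=cal("wrist"); im,d=vision.grab_frame("wrist"); save(im,tag+'.png'); np.save('pics/'+tag+'.npy',d)
    import pickle; pickle.dump(c,open('pics/'+tag+'.pkl','wb'))
    for t in names:
        for f in vision.cut_out("wrist",t)[:2]:
            ys,xs=np.nonzero(f["region"]&(d>0)); P=deproj("wrist",np.c_[xs,ys],d,c)
            print(t,round(f["conf"],2),"uv",np.round(f["uv"]),len(xs),np.round(np.percentile(P,[1,50,99],axis=0)).tolist(),"mid",np.round((P.min(0)+P.max(0))/2,1))
        for f in vision.landmark_of("wrist",t)[:1]: print("  lm",round(f["conf"],2),np.round(f["uv"],1))
    return im,d,c
E
python3 - <<'E'
from h import *
look(["burner_large","burner_small"],"w1")
go([590,305,230],3.14)
E
```

```text
burner_large 0.92 uv [265. 212.] 4110 [[557.0, 273.0, 55.0], [591.0, 309.0, 60.0], [627.0, 345.0, 73.0]] mid [593.5 309.3  68.1]
  lm 0.63 [265.2 212.5]
burner_small 0.64 uv [ 85. 206.] 2529 [[557.0, 109.0, 55.0], [582.0, 132.0, 61.0], [610.0, 157.0, 77.0]] mid [584.5 127.9  68.9]
  lm 0.56 [ 87.2 205.5]
from [564.2 325.3 231. ] yaw 3.139 delta cm [-2.59 -2.02  0.1 ] row yaw -0.001 F [-0.1 -0.3  0.2] open 1.003 t 2.0
```

View pics/w1.png

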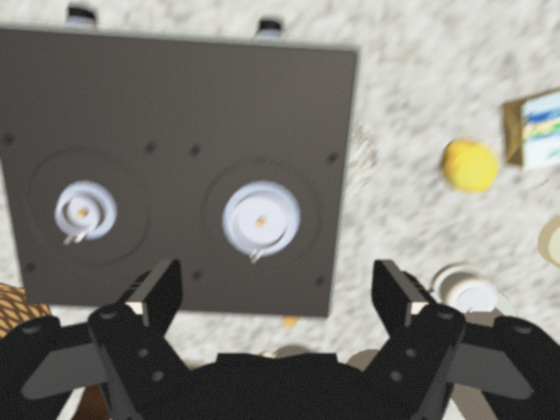

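```bash
python3 - <<'E'
from h import *
import pickle
im=cv2.imread('pics/w1.png'); d=np.load('pics/w1.npy'); c=pickle.load(open('pics/w1.pkl','rb'))
v,u=np.mgrid[140:290,20:330]; uv=np.c_[u.ravel(),v.ravel()]
P=deproj("w",uv,d,c)
for b,R in (((591,309),48),((583,131),38)):
    m=np.hypot(P[:,0]-b[0],P[:,1]-b[1])<R
    q=P[m]; print("hist z",np.histogram(q[:,2],[40,50,58,62,66,70,74,78,82,90])[0])
    rim=q[(q[:,2]>68)&(q[:,2]<76)]; print("rim",len(rim),np.round(np.percentile(rim,[1,50,99],axis=0)).tolist(),"enc",cv2.minEnclosingCircle(rim[:,:2].astype(np.float32)))
    e=q[q[:,2]>78]; print("el",len(e),np.round(e[:12]).tolist())
a=cv2.resize(im[170:280,215:315],None,fx=4,fy=4,interpolation=3); b=cv2.resize(im[170:280,35:135],None,fx=4,fy=4,interpolation=3)
cv2.imwrite('pics/w1z.png',np.hstack([a,b]))
E
```

```text
hist z [   0 3402 1806  153  187  734    8    8   18]
rim 811 [[564.0, 280.0, 68.0], [595.0, 309.0, 72.0], [623.0, 339.0, 74.0]] enc ((595.435302734375, 308.6701965332031), 31.985477447509766)
el 676 [[623.0, 304.0, 78.0], [623.0, 305.0, 78.0], [623.0, 306.0, 79.0], [624.0, 303.0, 79.0], [623.0, 304.0, 82.0], [623.0, 305.0, 81.0], [623.0, 306.0, 82.0], [624.0, 307.0, 79.0], [624.0, 303.0, 82.0], [624.0, 304.0, 82.0], [623.0, 305.0, 83.0], [624.0, 306.0, 81.0]]
hist z [   0 2435  606  216  279  573   18   14   23]
rim 697 [[564.0, 110.0, 68.0], [584.0, 128.0, 72.0], [607.0, 150.0, 74.0]] enc ((586.9191284179688, 129.18215942382812), 23.439010620117188)
el 37 [[603.0, 124.0, 79.0], [603.0, 125.0, 80.0], [604.0, 125.0, 78.0], [603.0, 123.0, 82.0], [603.0, 126.0, 84.0], [604.0, 125.0, 81.0], [604.0, 126.0, 81.0], [604.0, 126.0, 80.0], [604.0, 127.0, 80.0], [605.0, 127.0, 78.0], [604.0, 123.0, 84.0], [604.0, 124.0, 83.0]]
```

View pics/w1z.png

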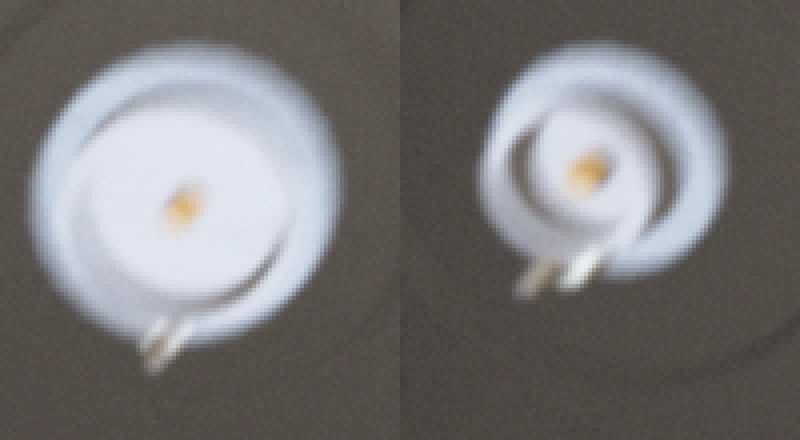

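Call:
play_rows:
  steps:
    - {"delta_pos": [-0.3,-4,0.5],"yaw": 0,"jaw": 100}
    - {"delta_pos": [-0.6,-8,1],"yaw": 0,"jaw": 100}
    - {"delta_pos": [-0.9,-12,1.5],"yaw": 0,"jaw": 100}
    - {"delta_pos": [-1.2,-15,2],"yaw": 0,"jaw": 100}
    - {"delta_pos": [-1.4,-17.5,3],"yaw": 0,"jaw": 100}
    - {"delta_pos": [-1.5,-19,4],"yaw": 0,"jaw": 100}
    - {"delta_pos": [-1.5,-19,4],"yaw": 0,"jaw": 100}
    - {"delta_pos": [-1.5,-19,4],"yaw": 0,"jaw": 100}

```text
clock: 2.8
eef_pos: [578.8, 136.5, 191.2]
tcp_rot: [3.141, -0.0, 3.14]
contact_force: [0.1, 0.6, 0.9]
opening: 0.999
grasp_force: 0.0
```

```bash
cat >> h.py <<'E'
from scipy.optimize import least_squares
def hm(tag,ctr,R,zlo,zhi,d=None,c=None):
    import pickle
    if d is None: d=np.load(f'pics/{tag}.npy'); c=pickle.load(open(f'pics/{tag}.pkl','rb'))
    v,u=np.mgrid[0:420,0:560]; k=(d.ravel()>0); uv=np.c_[u.ravel(),v.ravel()][k]
    P=deproj("w",uv,d,c); m=(np.hypot(P[:,0]-ctr[0],P[:,1]-ctr[1])<R)&(P[:,2]>zlo)&(P[:,2]<zhi)
    return P[m],uv[m]
def edgefit(q,rad=None,n=72):
    # outer silhouette by angle, then robust circle fit
    c0=np.median(q[:,:2],0)
    for _ in range(4):
        a=np.arctan2(q[:,1]-c0[1],q[:,0]-c0[0]); rr=np.hypot(*(q[:,:2]-c0).T); b=((a+np.pi)/(2*np.pi)*n).astype(int)%n
        E=np.array([q[b==i][rr[b==i].argmax(),:2] for i in range(n) if (b==i).any()])
        f=lambda p: np.hypot(E[:,0]-p[0],E[:,1]-p[1])-(p[2])
        s=least_squares(f,[*c0,rad or 25],loss='soft_l1',f_scale=0.7); c0=s.x[:2]
    return s.x
E
python3 - <<'E'
from h import *
look(["burner_small"],"w2")
go([584,130,190],3.14)
for tag in("w1","w2"):
  for b,R,re in (((593,309),42,32),((584,129),32,22)):
    q,_=hm(tag,b,R,69,75)
    if len(q)<100: continue
    c=edgefit(q,R-12); e,_=hm(tag,b,R,79,88); e=e[np.hypot(*(e[:,:2]-c[:2]).T)>re-6] if len(e) else e
    if len(e): m=np.median(e,0); print(tag,np.round(c,1),len(q),"el",len(e),np.round(m,1),"dist",round(np.hypot(*(m[:2]-c[:2])),1),"ang",round(np.arctan2(m[1]-c[1],m[0]-c[0]),3))
    else: print(tag,c,"no el")
im=cv2.imread('pics/w2.png'); cv2.imwrite('pics/w2z.png',cv2.resize(im[130:290,180:380],None,fx=3.5,fy=3.5,interpolation=3))
E
```

```text
burner_small 0.85 uv [269. 200.] 3045 [[557.0, 103.0, 55.0], [582.0, 129.0, 60.0], [609.0, 156.0, 79.0]] mid [585.2 129.5  69.3]
  lm 0.91 [270.7 202.6]
from [579.3 136.7 191.7] yaw 3.141 delta cm [-0.47 -0.67  0.17] row yaw 0.001 F [-0.3  0.5  0.8] open 1.001 t 2.95
w1 [593.6 309.3  29.9] 770 el 23 [624.4 304.9  82.7] dist 31.1 ang -0.144
w1 [583.9 129.7  20.1] 629 el 34 [604.9 125.5  83. ] dist 21.4 ang -0.2
w2 [594.  309.2  30.3] 1224 el 43 [625.1 303.6  82.7] dist 31.6 ang -0.177
w2 [583.5 129.6  19.9] 675 el 36 [603.9 123.7  83. ] dist 21.2 ang -0.279
```

View pics/w2z.png

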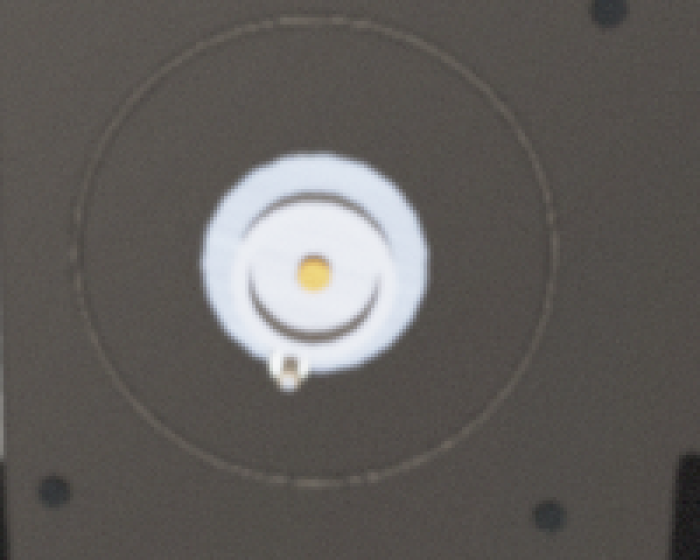

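Call:
play_rows:
  steps:
    - {"delta_pos": [1,-4.5,-0.5],"yaw": 0,"jaw": 100}
    - {"delta_pos": [2,-9,-1],"yaw": 0,"jaw": 100}
    - {"delta_pos": [3,-13.5,-1.5],"yaw": 0,"jaw": 100}
    - {"delta_pos": [4,-18,-2],"yaw": 0,"jaw": 100}
    - {"delta_pos": [5,-22.5,-2.5],"yaw": 0,"jaw": 100}
    - {"delta_pos": [6,-27,-3],"yaw": 0,"jaw": 100}
    - {"delta_pos": [7,-31.5,-3.5],"yaw": 0,"jaw": 100}
    - {"delta_pos": [8,-36,-4],"yaw": 0,"jaw": 100}

```text
clock: 3.75
eef_pos: [498.6, -225.6, 232.1]
tcp_rot: [-3.141, 0.001, 3.141]
contact_force: [1.2, 0.0, 0.3]
opening: 0.999
grasp_force: 0.0
```

```bash
python3 - <<'E'
from h import *
im,d,c=look(["spreader_large","spreader_small","cap_large","cap_small","glass"],"w3")
go([567,-149,120])
q,uv=hm("w3",(520,-225),300,-10,5); print("low z med",np.median(q[:,2])); 
for n,b,R,z0,z1 in (("SL",(567,-149),45,24,33),("SS",(581,-311),32,24,33),("CL",(469,-145),45,12,24),("CS",(464,-295),32,12,24)):
    q,uv=hm("w3",b,R,z0,z1); print(n,len(q),np.round(edgefit(q,R-12),1) if len(q)>50 else '',np.round(np.percentile(q[:,2],[5,50,95]),1))
E
```

```text
spreader_large 0.91 uv [346. 245.] 2312 [[538.0, -177.0, 16.0], [564.0, -148.0, 29.0], [599.0, -117.0, 36.0]] mid [ 574.2 -146.    20.2]
spreader_large 0.67 uv [184. 325.] 1403 [[481.0, -366.0, -0.0], [647.0, -330.0, 55.0], [713.0, -253.0, 307.0]] mid [ 615.3 -308.5  155.3]
  lm 0.98 [341.4 240.6]
spreader_small 0.89 uv [207. 250.] 1133 [[563.0, -330.0, 3.0], [580.0, -307.0, 28.0], [604.0, -288.0, 36.0]] mid [ 587.3 -312.9   19.6]
spreader_small 0.55 uv [183. 326.] 1306 [[631.0, -366.0, 8.0], [647.0, -330.0, 54.0], [693.0, -322.0, 96.0]] mid [ 682.1 -344.7   47.7]
  lm 0.84 [211.2 249.1]
cap_large 0.56 uv [350. 158.] 2845 [[441.0, -173.0, 4.0], [471.0, -142.0, 17.0], [503.0, -110.0, 19.0]] mid [ 472.8 -139.3   10.9]
  lm 0.97 [352.  159.3]
cap_small 0.65 uv [218. 148.] 1302 [[444.0, -312.0, 13.0], [464.0, -292.0, 17.0], [487.0, -271.0, 19.0]] mid [ 465.5 -292.1   13.4]
cap_small 0.32 uv [347. 312.] 730 [[660.0, -209.0, 3.0], [673.0, -136.0, 10.0], [692.0, -94.0, 17.0]] mid [ 601.3 -151.1  129.9]
  lm 0.55 [218.9 151.9]
glass 0.8 uv [184. 327.] 1287 [[631.0, -366.0, 9.0], [647.0, -331.0, 55.0], [693.0, -322.0, 96.0]] mid [ 594.7 -309.9  154.5]
  lm 0.61 [170.7 304.2]
from [ 498.8 -223.5  231.2] yaw 3.141 delta cm [-6.82  7.45 11.12] row yaw None F [ 0.6 -0.6  0.1] open 1.002 t 4.3
low z med -0.41259812658080364
SL 1236 [ 569.2 -146.4   31.8] [26.2 27.9 31.3]
SS 753 [ 584.3 -309.5   21.8] [26.3 28.1 31.2]
CL 2735 [ 472.3 -141.1   32.7] [14.9 17.1 18.5]
CS 1345 [ 465.6 -292.5   22.7] [14.6 17.2 18.7]
```

View pics/w3.png

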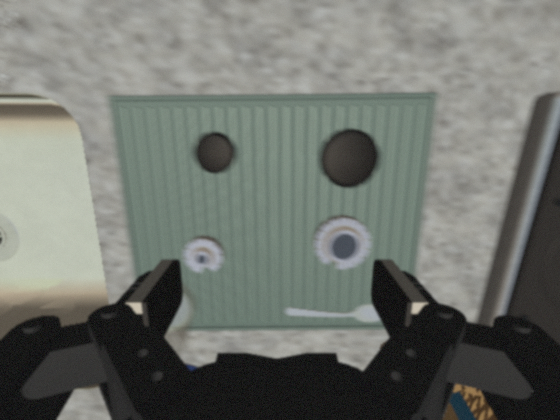

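```bash
cat >> h.py <<'E'
def notch(tag,ctr,R,zlo=22,show=True):
    q,_=hm(tag,ctr,R+1,zlo,34); dx=q[:,:2]-ctr; rr=np.hypot(*dx.T); a=np.degrees(np.arctan2(dx[:,1],dx[:,0])); m=(rr>R-7)
    h=np.histogram(a[m],np.arange(-180,181,10))[0]
    # template: count points inside notch rectangle per angle
    W=14 if R>27 else 16; best=[]
    for t in np.radians(np.arange(-180,180,2)):
        x=dx@[np.cos(t),np.sin(t)]; y=dx@[-np.sin(t),np.cos(t)]; best.append(((x>R-7)&(abs(y)<W/2-1)).sum())
    best=np.array(best); k=np.flatnonzero(best<=best.min()+2); print("notch",tag,h.tolist(),"min",best.min(),"at deg",(np.arange(-180,180,2)[k]).tolist())
E
python3 - <<'E'
from h import *
notch("w3",np.array([569.2,-146.4]),32); notch("w3",np.array([584.3,-309.5]),22)
im=cv2.imread('pics/w3.png'); a=[cv2.resize(im[v-40:v+40,u-40:u+40],None,fx=5,fy=5,interpolation=3) for u,v in((343,243),(204,255))]
cv2.imwrite('pics/w3z.png',np.hstack(a))
E
```

```text
notch w3 [32, 28, 34, 32, 29, 32, 31, 27, 27, 23, 27, 22, 20, 23, 13, 0, 5, 24, 28, 22, 24, 24, 25, 24, 24, 21, 23, 28, 22, 23, 25, 25, 26, 31, 28, 32] min 4 at deg [-24]
notch w3 [23, 19, 20, 17, 15, 18, 13, 15, 15, 14, 17, 16, 16, 14, 17, 17, 16, 2, 1, 1, 10, 17, 15, 19, 15, 16, 17, 19, 19, 20, 22, 16, 24, 20, 19, 21] min 17 at deg [4, 6, 8, 10, 12]
```

View pics/w3z.png

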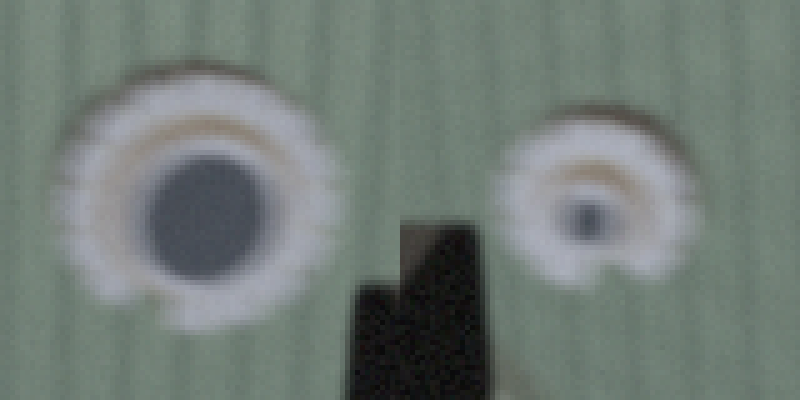

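Call:
play_rows:
  steps:
    - {"delta_pos": [-2,2.2,3],"yaw": 0.1,"jaw": 100}
    - {"delta_pos": [-4,4.4,6],"yaw": 0.2,"jaw": 100}
    - {"delta_pos": [-6,6.6,9],"yaw": 0.3,"jaw": 100}
    - {"delta_pos": [-7,7.7,11],"yaw": 0.42,"jaw": 100}
    - {"delta_pos": [-7,7.7,12],"yaw": 0.42,"jaw": 100}
    - {"delta_pos": [-7,7.7,12],"yaw": 0.42,"jaw": 100}
    - {"delta_pos": [-7,7.7,12],"yaw": 0.42,"jaw": 100}
    - {"delta_pos": [-7,7.7,12],"yaw": 0.42,"jaw": 100}

```text
clock: 5.1
eef_pos: [568.9, -148.4, 112.5]
tcp_rot: [3.141, 0.002, 2.721]
contact_force: [0.6, 0.0, 0.5]
opening: 0.998
grasp_force: 0.0
```

```bash
python3 - <<'E'
from h import *
im,d,c=look(["spreader_large"],"w4")
q,uv=hm("w4",(569,-146),42,24,33); e=edgefit(q,32); print(np.round(e,1),np.percentile(q[:,2],[5,50,95]))
q2,uv=hm("w4",(569,-146),60,-10,12); print("mat z",np.median(q2[:,2]))
notch("w4",e[:2],32)
go([e[0],e[1],7],2.72)
E
```

```text
spreader_large 0.93 uv [281. 216.] 5429 [[538.0, -176.0, 16.0], [565.0, -144.0, 30.0], [598.0, -117.0, 36.0]] mid [ 573.7 -148.5   19.8]
  lm 0.91 [284.2 210.7]
[ 569.2 -145.9   31.8] [26.63109602 27.94011787 31.2979523 ]
mat z 3.727004367569748
notch w4 [73, 66, 66, 60, 63, 60, 60, 50, 63, 58, 52, 57, 48, 55, 34, 0, 4, 56, 57, 49, 56, 57, 57, 58, 56, 60, 60, 71, 59, 68, 67, 71, 69, 70, 65, 72] min 5 at deg [-22]
from [ 568.9 -148.3  112.3] yaw 2.72 delta cm [ 0.07  0.23 10.53] row yaw -0.0 F [-0.2 -0.   0.8] open 0.996 t 5.25
```

View pics/w4.png

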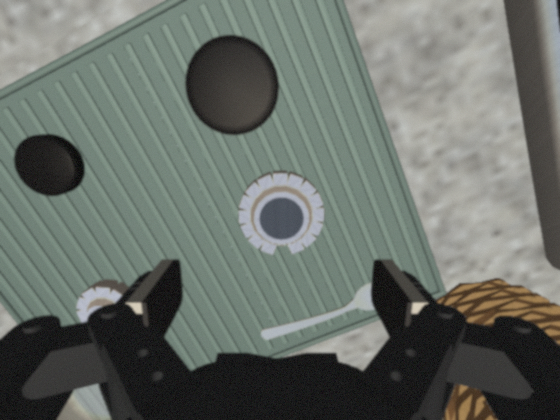

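Call:
play_rows:
  steps:
    - {"delta_pos": [0.1,0.2,3],"yaw": 0,"jaw": 95}
    - {"delta_pos": [0.1,0.2,6],"yaw": 0,"jaw": 95}
    - {"delta_pos": [0.1,0.2,8],"yaw": 0,"jaw": 95}
    - {"delta_pos": [0.1,0.2,9.5],"yaw": 0,"jaw": 95}
    - {"delta_pos": [0.1,0.2,10.5],"yaw": 0,"jaw": 95}
    - {"delta_pos": [0.1,0.2,10.9],"yaw": 0,"jaw": 95}
    - {"delta_pos": [0.1,0.2,10.9],"yaw": 0,"jaw": 95}
    - {"delta_pos": [0.1,0.2,10.9],"yaw": 0,"jaw": 85}
  grip_force: 40

```text
clock: 6.05
eef_pos: [569.1, -145.6, 3.0]
tcp_rot: [3.141, 0.001, 2.72]
contact_force: [0.1, 0.3, -0.9]
opening: 0.847
grasp_force: 0.0
```

Call:
play_rows:
  steps:
    - {"delta_pos": [0,0,0],"yaw": 0,"jaw": 70}
    - {"delta_pos": [0,0,0],"yaw": 0,"jaw": 50}
    - {"delta_pos": [0,0,0],"yaw": 0,"jaw": 50}
    - {"delta_pos": [0,0,0],"yaw": 0,"jaw": 50}
    - {"delta_pos": [0,0,0],"yaw": 0,"jaw": 50}
    - {"delta_pos": [0,0,0],"yaw": 0,"jaw": 50}
    - {"delta_pos": [0,0,-0.5],"yaw": 0,"jaw": 50}
    - {"delta_pos": [0,0,-2],"yaw": 0,"jaw": 50}
  grip_force: 40

```text
clock: 6.85
eef_pos: [567.7, -145.2, 22.2]
tcp_rot: [-3.141, -0.002, 2.72]
contact_force: [0.3, -0.1, -1.5]
opening: 0.735
grasp_force: 44.2
```

Call:
play_rows:
  steps:
    - {"delta_pos": [0,0,-5],"yaw": 0,"jaw": 50}
    - {"delta_pos": [0.5,0,-10],"yaw": -0.04,"jaw": 50}
    - {"delta_pos": [2.3,3,-12.7],"yaw": -0.08,"jaw": 50}
    - {"delta_pos": [4.9,6.9,-12.7],"yaw": -0.12,"jaw": 50}
    - {"delta_pos": [7,11.3,-12.7],"yaw": -0.16,"jaw": 50}
    - {"delta_pos": [9,16,-12.7],"yaw": -0.2,"jaw": 50}
    - {"delta_pos": [10.7,20.1,-12.7],"yaw": -0.23,"jaw": 50}
    - {"delta_pos": [12,24.5,-12.7],"yaw": -0.23,"jaw": 50}

```text
clock: 7.65
eef_pos: [558.8, 129.2, 150.8]
tcp_rot: [3.141, 0.001, 2.951]
contact_force: [1.4, -1.1, -0.4]
opening: 0.736
grasp_force: 44.9
```

```bash
python3 - <<'E'
from h import *
go([594,309,140],2.95)
E
```

```text
from [558.8 129.2 150.8] yaw 2.951 delta cm [-0.05 18.32  1.08] row yaw 0.001 F [ 1.4 -1.1 -0.4] open 0.736 t 7.65
```

Call:
play_rows:
  steps:
    - {"delta_pos": [0,4.5,0],"yaw": 0,"jaw": 50}
    - {"delta_pos": [0,9,0],"yaw": 0,"jaw": 50}
    - {"delta_pos": [0,13,0],"yaw": 0,"jaw": 50}
    - {"delta_pos": [0,16,0],"yaw": 0,"jaw": 50}
    - {"delta_pos": [0,17.5,0.5],"yaw": 0,"jaw": 50}
    - {"delta_pos": [0,17.9,1],"yaw": 0,"jaw": 50}
    - {"delta_pos": [0,17.9,1],"yaw": 0,"jaw": 50}
    - {"delta_pos": [0,17.9,1],"yaw": 0,"jaw": 50}

```text
clock: 8.45
eef_pos: [593.0, 301.4, 139.0]
tcp_rot: [-3.14, -0.001, 2.949]
contact_force: [0.3, -0.3, -0.8]
opening: 0.731
grasp_force: 44.9
```

```bash
python3 - <<'E'
from h import *
im,d,c=look(["spreader_large"],"w5")
s=r.sense(); t=s["eef_pos"]
q,uv=hm("w5",t[:2],40,t[2]+18,t[2]+32); e=edgefit(q,32); print(np.round(e,1),"rel",np.round(e[:2]-t[:2],1),np.percentile(q[:,2]-t[2],[5,50,95]))
dx=q[:,:2]-e[:2]; a=np.degrees(np.arctan2(*dx.T[::-1])); m=np.hypot(*dx.T)>25; print(np.histogram(a[m],np.arange(-60,61,5)))
go([593.8,309.3,61],2.97)
E
```

```text
spreader_large 0.94 uv [276. 287.] 17248 [[562.0, 271.0, 152.0], [586.0, 302.0, 165.0], [621.0, 330.0, 172.0]] mid [657.9 287.7 105.9]
  lm 0.86 [277.6 271.5]
[592.9 300.7  32.1] rel [-0.7 -1. ] [22.57601672 26.10542356 31.56958653]
(array([84, 79, 80, 59, 79, 65, 61, 44,  1,  0,  0,  0, 34, 60, 71, 75, 69,
       78, 83, 76, 88, 66, 82, 78]), array([-60, -55, -50, -45, -40, -35, -30, -25, -20, -15, -10,  -5,   0,
         5,  10,  15,  20,  25,  30,  35,  40,  45,  50,  55,  60]))
from [593.6 301.7 139.5] yaw 2.949 delta cm [0.12 0.75 7.85] row yaw -0.021 F [-0.1 -0.5 -0.5] open 0.735 t 8.6
```

View pics/w5.png

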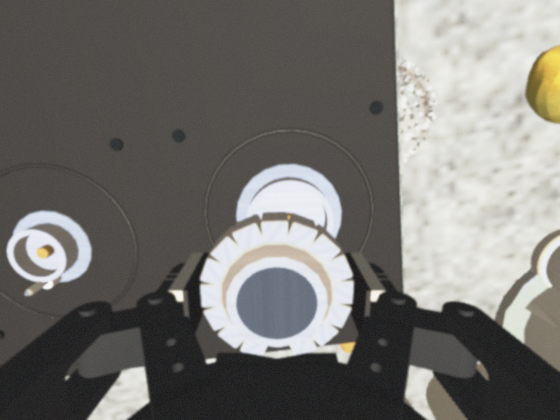

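Call:
play_rows:
  steps:
    - {"delta_pos": [0.1,0.9,1],"yaw": 0,"jaw": 50}
    - {"delta_pos": [0.1,0.9,3],"yaw": 0,"jaw": 50}
    - {"delta_pos": [0.1,0.9,4.5],"yaw": 0,"jaw": 50}
    - {"delta_pos": [0.1,0.9,5.5],"yaw": 0,"jaw": 50}
    - {"delta_pos": [0.1,0.9,6.2],"yaw": 0,"jaw": 50}
    - {"delta_pos": [0.1,0.9,6.9],"yaw": 0,"jaw": 50}
    - {"delta_pos": [0.1,0.9,7.5],"yaw": 0,"jaw": 50}
    - {"delta_pos": [0.1,0.9,7.6],"yaw": 0,"jaw": 50}

```text
clock: 9.4
eef_pos: [594.0, 311.8, 62.7]
tcp_rot: [-3.141, -0.001, 2.95]
contact_force: [-0.7, -0.7, -1.1]
opening: 0.735
grasp_force: 44.9
```

```bash
python3 - <<'E'
from h import *
go([593.8,309.3,61],2.97)
print(r.sense()["wrist_torque"])
E
```

```text
from [594.  311.8  62.7] yaw 2.95 delta cm [-0.03 -0.25  0.17] row yaw -0.02 F [-0.7 -0.7 -1.1] open 0.735 t 9.4
[-0.01070981  0.00354207  0.00707511]
```

Call:
play_rows:
  steps:
    - {"delta_pos": [0,0,0.15],"yaw": 0,"jaw": 50}
    - {"delta_pos": [0,0,0.15],"yaw": 0,"jaw": 78}
    - {"delta_pos": [0,0,0.15],"yaw": 0,"jaw": 85}
    - {"delta_pos": [0,0,0.15],"yaw": 0,"jaw": 92}
    - {"delta_pos": [0,0,0.15],"yaw": 0,"jaw": 92}
    - {"delta_pos": [0,0,-2],"yaw": 0,"jaw": 92}
    - {"delta_pos": [0,0,-6],"yaw": 0,"jaw": 95}
    - {"delta_pos": [0,0,-10],"yaw": 0,"jaw": 100}

```text
clock: 10.2
eef_pos: [593.7, 311.7, 163.8]
tcp_rot: [-3.141, -0.001, 2.95]
contact_force: [0.6, 0.3, -0.2]
opening: 0.999
grasp_force: 0.0
```

```bash
python3 - <<'E'
from h import *
im,d,c=look([],"w6")
q,uv=hm("w6",(594,309),40,80,91); e=edgefit(q,32); print(np.round(e,1),np.percentile(q[:,2],[5,50,95]))
m=np.hypot(*(q[:,:2]-e[:2]).T)>24; A=np.c_[q[m,:2]-e[:2],np.ones(m.sum())]; print("crown plane",np.linalg.lstsq(A,q[m,2],rcond=None)[0])
a=np.degrees(np.arctan2(*(q[:,:2]-e[:2]).T[::-1])); print(np.histogram(a[m],np.arange(-40,41,5))[0])
go([472,-141,150],3.1)
E
```

```text
[594.  311.1  31.9] [84.21369538 85.87524787 89.21630436]
crown plane [ 2.73703190e-03 -1.90245477e-03  8.55618077e+01]
[32 33 29 28  1 27 14  0 16 31 30 30 32 31 35 31]
from [597.2 313.6 171.9] yaw 2.95 delta cm [  3.62 -47.01   2.19] row yaw -0.15 F [3.2 1.6 4.4] open 1.002 t 10.25
```

View pics/w6.png

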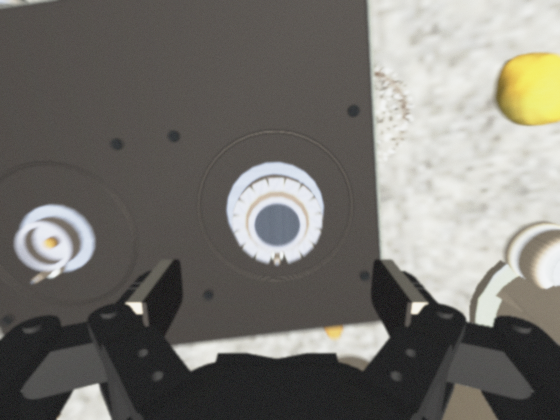

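Call:
play_rows:
  steps:
    - {"delta_pos": [0.5,-4.8,0],"yaw": 0,"jaw": 100}
    - {"delta_pos": [1,-9.6,0],"yaw": 0,"jaw": 100}
    - {"delta_pos": [1.5,-14.4,0],"yaw": 0,"jaw": 100}
    - {"delta_pos": [2,-19.2,0],"yaw": 0,"jaw": 100}
    - {"delta_pos": [2.5,-24,0],"yaw": 0,"jaw": 100}
    - {"delta_pos": [3,-28.8,0],"yaw": 0,"jaw": 100}
    - {"delta_pos": [3.4,-33.6,0],"yaw": 0,"jaw": 100}
    - {"delta_pos": [3.4,-38.4,0],"yaw": 0,"jaw": 100}

```text
clock: 11.05
eef_pos: [486.7, -60.0, 163.6]
tcp_rot: [3.142, 0.001, 2.95]
contact_force: [1.3, 0.6, 0.7]
opening: 0.999
grasp_force: 0.0
```

Call:
play_rows:
  steps:
    - {"delta_pos": [0,-4,1],"yaw": 0,"jaw": 100}
    - {"delta_pos": [0,-7,3],"yaw": 0,"jaw": 100}
    - {"delta_pos": [0,-8.3,4.5],"yaw": 0,"jaw": 100}
    - {"delta_pos": [0,-8.3,5.5],"yaw": 0,"jaw": 100}
    - {"delta_pos": [0,-8.3,6],"yaw": 0,"jaw": 100}
    - {"delta_pos": [0,-8.3,6],"yaw": 0,"jaw": 100}
    - {"delta_pos": [0,-8.3,6],"yaw": 0,"jaw": 100}
    - {"delta_pos": [0,-8.3,6],"yaw": 0,"jaw": 100}

```text
clock: 11.85
eef_pos: [472.5, -139.4, 103.9]
tcp_rot: [-3.142, 0.001, 2.951]
contact_force: [-0.2, -0.4, -0.1]
opening: 1.0
grasp_force: 0.0
```

```bash
python3 - <<'E'
from h import *
im,d,c=look(["cap_large"],"w7")
q,uv=hm("w7",(471,-141),42,11,24); e=edgefit(q,33); print(np.round(e,1),np.percentile(q[:,2],[5,50,95]))
go([e[0],e[1],2],2.95)
E
```

```text
cap_large 0.58 uv [276. 214.] 5823 [[440.0, -171.0, 8.0], [470.0, -140.0, 17.0], [502.0, -110.0, 19.0]] mid [ 474.1 -141.3   10.9]
  lm 0.64 [278.3 213.6]
[ 472.2 -140.6   32.9] [15.06128912 17.29666312 18.48742904]
from [ 472.2 -139.7  103.7] yaw 2.95 delta cm [-0.02 -0.09 10.17] row yaw 0.0 F [-0.4 -0.8 -0.6] open 1.003 t 12.0
```

Call:
play_rows:
  steps:
    - {"delta_pos": [0,-0.1,3],"yaw": 0,"jaw": 95}
    - {"delta_pos": [0,-0.1,6],"yaw": 0,"jaw": 92}
    - {"delta_pos": [0,-0.1,8],"yaw": 0,"jaw": 90}
    - {"delta_pos": [0,-0.1,9.3],"yaw": 0,"jaw": 88}
    - {"delta_pos": [0,-0.1,10],"yaw": 0,"jaw": 86}
    - {"delta_pos": [0,-0.1,10.3],"yaw": 0,"jaw": 86}
    - {"delta_pos": [0,-0.1,10.5],"yaw": 0,"jaw": 86}
    - {"delta_pos": [0,-0.1,10.5],"yaw": 0,"jaw": 86}

```text
clock: 12.8
eef_pos: [472.1, -141.1, -1.2]
tcp_rot: [-3.141, 0.001, 2.95]
contact_force: [0.6, 0.2, 0.2]
opening: 0.861
grasp_force: 0.0
```

No contact; close here and lift a little.

Call:
play_rows:
  steps:
    - {"delta_pos": [0,0,0],"yaw": 0,"jaw": 75}
    - {"delta_pos": [0,0,0],"yaw": 0,"jaw": 60}
    - {"delta_pos": [0,0,0],"yaw": 0,"jaw": 60}
    - {"delta_pos": [0,0,0],"yaw": 0,"jaw": 60}
    - {"delta_pos": [0,0,0],"yaw": 0,"jaw": 60}
    - {"delta_pos": [0,0,-1],"yaw": 0,"jaw": 60}
    - {"delta_pos": [0,0,-5],"yaw": 0,"jaw": 60}
    - {"delta_pos": [0,0,-10],"yaw": 0,"jaw": 60}

```text
clock: 13.6
eef_pos: [470.1, -140.5, 98.6]
tcp_rot: [3.141, -0.004, 2.95]
contact_force: [1.8, 0.2, -1.1]
opening: 0.747
grasp_force: 45.2
```

```bash
python3 - <<'E'
from h import *
im,d,c=look(["cap_large"],"w8")
s=r.sense();t=s["eef_pos"]
q,uv=hm("w8",t[:2],36,t[2]+8,t[2]+26); q=q[np.hypot(*(q[:,:2]-t[:2]).T)<36]; e=edgefit(q,33); print(np.round(e,1),"rel",np.round(e[:2]-t[:2],1),np.percentile(q[:,2]-t[2],[5,50,95]))
A=np.c_[q[:,:2]-e[:2],np.ones(len(q)),((q[:,:2]-e[:2])**2).sum(1)]; print("plane",np.linalg.lstsq(A,q[:,2],rcond=None)[0])
go([594,311,150],2.95)
E
```

```text
cap_large 0.91 uv [276. 277.] 16364 [[438.0, -171.0, 106.0], [466.0, -140.0, 116.0], [500.0, -111.0, 118.0]] mid [ 513.2 -155.1   60.3]
  lm 0.91 [276.9 272.9]
[ 470.5 -141.3   32.9] rel [-3.6  0.4] [12.4926899  14.29492844 15.7763673 ]
plane [ 6.80060442e-03 -6.45170722e-04  1.16333984e+02 -1.60358637e-04]
from [ 474.1 -141.7  101.8] yaw 2.95 delta cm [-3.14 46.73 -4.82] row yaw -0.0 F [-0.1  1.2 -2.1] open 0.75 t 13.75
```

View pics/w8.png

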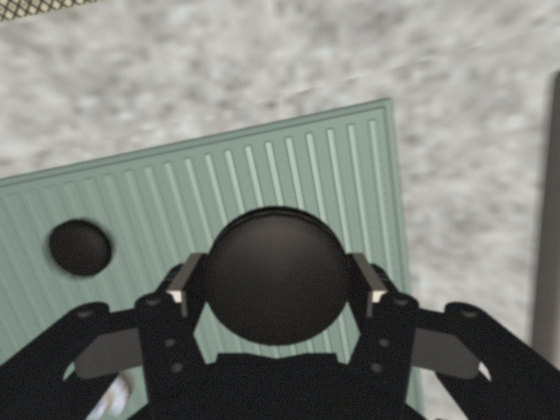

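Call:
play_rows:
  steps:
    - {"delta_pos": [0,3,-3],"yaw": 0,"jaw": 60}
    - {"delta_pos": [0,7.5,-5],"yaw": 0,"jaw": 60}
    - {"delta_pos": [-0.4,12,-5],"yaw": 0,"jaw": 60}
    - {"delta_pos": [-0.8,16.5,-5],"yaw": 0,"jaw": 60}
    - {"delta_pos": [-1.2,21,-5],"yaw": 0,"jaw": 60}
    - {"delta_pos": [-1.6,25.5,-5],"yaw": 0,"jaw": 60}
    - {"delta_pos": [-2,30,-5],"yaw": 0,"jaw": 60}
    - {"delta_pos": [-2.4,34.5,-5],"yaw": 0,"jaw": 60}

```text
clock: 14.55
eef_pos: [560.3, 194.8, 146.9]
tcp_rot: [-3.141, -0.002, 2.95]
contact_force: [0.5, -0.8, -1.2]
opening: 0.749
grasp_force: 45.3
```

Call:
play_rows:
  steps:
    - {"delta_pos": [-0.4,4.5,0],"yaw": 0,"jaw": 60}
    - {"delta_pos": [-0.8,8.5,0],"yaw": 0,"jaw": 60}
    - {"delta_pos": [-0.9,11,0],"yaw": 0,"jaw": 60}
    - {"delta_pos": [-1,12.2,0],"yaw": 0,"jaw": 60}
    - {"delta_pos": [-1,12.2,1],"yaw": 0,"jaw": 60}
    - {"delta_pos": [-1,12.2,1.5],"yaw": 0,"jaw": 60}
    - {"delta_pos": [-1,12.2,1.5],"yaw": 0,"jaw": 60}
    - {"delta_pos": [-1,12.2,1.5],"yaw": 0,"jaw": 60}

```text
clock: 15.35
eef_pos: [593.7, 309.6, 132.9]
tcp_rot: [-3.141, -0.001, 2.949]
contact_force: [0.4, 0.1, -0.9]
opening: 0.753
grasp_force: 45.3
```

```bash
python3 - <<'E'
from h import *
im,d,c=look([],"w9")
s=r.sense();t=s["eef_pos"]
q,uv=hm("w9",t[:2],36,t[2]+8,t[2]+26); e=edgefit(q,33); print(np.round(e,1),"rel",np.round(e[:2]-t[:2],1),np.percentile(q[:,2]-t[2],[5,50,95]))
go([594+t[0]-e[0],311+t[1]-e[1],80],2.95)
E
```

```text
[593.7 308.9  33.2] rel [-0.3 -1. ] [14.33948635 16.93686531 18.30453926]
from [594.1 309.9 133.3] yaw 2.949 delta cm [0.01 0.21 5.33] row yaw -0.001 F [-0.9  0.2 -1.5] open 0.751 t 15.4
```

Call:
play_rows:
  steps:
    - {"delta_pos": [0,0.2,1],"yaw": 0,"jaw": 60}
    - {"delta_pos": [0,0.2,3],"yaw": 0,"jaw": 60}
    - {"delta_pos": [0,0.2,4],"yaw": 0,"jaw": 60}
    - {"delta_pos": [0,0.2,4.6],"yaw": 0,"jaw": 60}
    - {"delta_pos": [0,0.2,5],"yaw": 0,"jaw": 60}
    - {"delta_pos": [0,0.2,5.2],"yaw": 0,"jaw": 60}
    - {"delta_pos": [0,0.2,5.2],"yaw": 0,"jaw": 60}
    - {"delta_pos": [0,0.2,5.2],"yaw": 0,"jaw": 60}

```text
clock: 16.2
eef_pos: [594.7, 313.1, 81.8]
tcp_rot: [3.141, 0.001, 2.95]
contact_force: [0.8, -0.4, -1.1]
opening: 0.752
grasp_force: 45.3
```

Call:
play_rows:
  steps:
    - {"delta_pos": [0,0,0.15],"yaw": 0,"jaw": 60}
    - {"delta_pos": [0,0,0.15],"yaw": 0,"jaw": 79}
    - {"delta_pos": [0,0,0.15],"yaw": 0,"jaw": 85}
    - {"delta_pos": [0,0,0.15],"yaw": 0,"jaw": 92}
    - {"delta_pos": [0,0,0.15],"yaw": 0,"jaw": 92}
    - {"delta_pos": [0,0,-2],"yaw": 0,"jaw": 95}
    - {"delta_pos": [0,0,-6],"yaw": 0,"jaw": 100}
    - {"delta_pos": [0,0,-8],"yaw": 0,"jaw": 100}

```text
clock: 17.0
eef_pos: [595.4, 313.5, 164.1]
tcp_rot: [3.14, 0.002, 2.95]
contact_force: [-0.0, 0.3, 1.0]
opening: 1.002
grasp_force: 0.0
```

```bash
python3 - <<'E'
from h import *
im,d,c=look([],"w10")
q,uv=hm("w10",(594,311),42,90,106); e=edgefit(q,33); print(np.round(e,1),np.percentile(q[:,2],[5,50,95]))
A=np.c_[q[:,:2]-e[:2],np.ones(len(q)),((q[:,:2]-e[:2])**2).sum(1)]; print("plane",np.linalg.lstsq(A,q[:,2],rcond=None)[0])
go([584,-309,150],3.28)
E
```

```text
[594.8 312.5  32.9] [95.91158384 98.26720854 99.44086961]
plane [ 6.88645374e-03 -3.73891852e-03  9.93044794e+01 -2.24659386e-03]
from [596.7 314.2 167. ] yaw 2.95 delta cm [-10.64 -61.42   1.7 ] row yaw -0.33 F [1.6 0.5 2. ] open 0.999 t 17.05
```

Call:
play_rows:
  steps:
    - {"delta_pos": [0.6,-4.7,0],"yaw": -0.05,"jaw": 100}
    - {"delta_pos": [1.2,-9.4,0],"yaw": -0.1,"jaw": 100}
    - {"delta_pos": [1.6,-14.1,0],"yaw": -0.15,"jaw": 100}
    - {"delta_pos": [1.6,-18.8,0],"yaw": -0.2,"jaw": 100}
    - {"delta_pos": [1.6,-23.5,0],"yaw": -0.25,"jaw": 100}
    - {"delta_pos": [1.6,-28.2,0],"yaw": -0.3,"jaw": 100}
    - {"delta_pos": [1.6,-32.9,0],"yaw": -0.33,"jaw": 100}
    - {"delta_pos": [1.6,-37.6,0],"yaw": -0.33,"jaw": 100}

```text
clock: 17.85
eef_pos: [506.4, -54.8, 161.3]
tcp_rot: [-3.141, 0.0, -3.002]
contact_force: [1.0, 0.2, 0.3]
opening: 0.999
grasp_force: 0.0
```

```bash
python3 - <<'E'
from h import *
go([584,-309,115],3.28)
E
```

```text
from [506.4 -54.8 161.3] yaw -3.002 delta cm [ -4.15 -26.26   4.63] row yaw 0.001 F [1.  0.2 0.3] open 0.999 t 17.85
```

Call:
play_rows:
  steps:
    - {"delta_pos": [-0.8,-4.7,0],"yaw": 0,"jaw": 85}
    - {"delta_pos": [-1.6,-9.4,0],"yaw": 0,"jaw": 85}
    - {"delta_pos": [-2.4,-14.1,0],"yaw": 0,"jaw": 85}
    - {"delta_pos": [-3.2,-18.8,0],"yaw": 0,"jaw": 85}
    - {"delta_pos": [-4.1,-23,1],"yaw": 0,"jaw": 85}
    - {"delta_pos": [-4.1,-25.8,3],"yaw": 0,"jaw": 85}
    - {"delta_pos": [-4.1,-25.8,4.5],"yaw": 0,"jaw": 85}
    - {"delta_pos": [-4.1,-25.8,4.5],"yaw": 0,"jaw": 85}

```text
clock: 18.65
eef_pos: [581.2, -302.3, 113.4]
tcp_rot: [3.139, -0.004, -3.005]
contact_force: [-0.5, -0.1, -0.2]
opening: 0.847
grasp_force: 0.0
```

```bash
python3 - <<'E'
from h import *
im,d,c=look(["spreader_small"],"w11")
q,uv=hm("w11",(584,-309.5),30,24,33); e=edgefit(q,22); print(np.round(e,1),np.percentile(q[:,2],[5,50,95]))
q,_=hm("w11",e[:2],23,22,34); dx=q[:,:2]-e[:2]; a=np.degrees(np.arctan2(*dx.T[::-1])); m=np.hypot(*dx.T)>15.5; print(np.histogram(a[m],np.arange(-60,61,5))[0].tolist())
go([e[0],e[1],2],3.28)
E
```

```text
spreader_small 0.84 uv [264. 211.] 2517 [[563.0, -330.0, 17.0], [581.0, -311.0, 28.0], [602.0, -289.0, 36.0]] mid [ 584.9 -310.5   19.8]
  lm 0.7 [267.1 209.3]
[ 584.3 -309.8   21.8] [26.46885559 27.8521143  31.17793624]
[16, 21, 13, 21, 18, 16, 20, 16, 20, 12, 3, 0, 0, 0, 0, 0, 5, 13, 19, 20, 17, 18, 20, 19]
from [ 583.2 -301.9  116.8] yaw -3.003 delta cm [ 0.   -0.8  11.48] row yaw 0.001 F [ 1.1 -0.6 -0.4] open 0.851 t 18.8
```

View pics/w11.png

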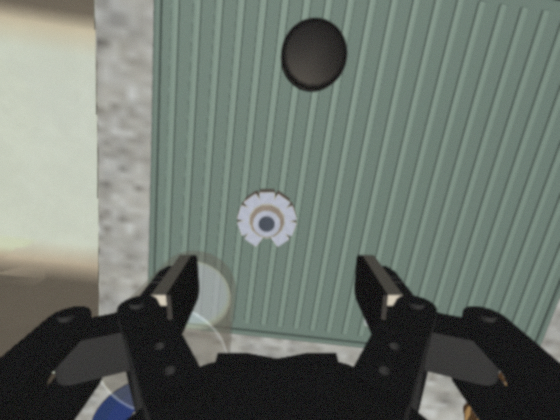

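Call:
play_rows:
  steps:
    - {"delta_pos": [-0.1,-0.8,0],"yaw": 0.14,"jaw": 80}
    - {"delta_pos": [-0.1,-0.8,0],"yaw": 0.28,"jaw": 75}
    - {"delta_pos": [-0.1,-0.8,0],"yaw": 0.42,"jaw": 70}
    - {"delta_pos": [-0.1,-0.8,0],"yaw": 0.56,"jaw": 70}
    - {"delta_pos": [-0.1,-0.8,0],"yaw": 0.7,"jaw": 70}
    - {"delta_pos": [-0.1,-0.8,2],"yaw": 0.7,"jaw": 70}
    - {"delta_pos": [-0.1,-0.8,2],"yaw": 0.7,"jaw": 70}
    - {"delta_pos": [-0.1,-0.8,2],"yaw": 0.7,"jaw": 70}

```text
clock: 19.6
eef_pos: [585.5, -310.0, 97.1]
tcp_rot: [3.142, 0.0, 2.581]
contact_force: [0.0, 0.0, 0.1]
opening: 0.7
grasp_force: 0.0
```

```bash
python3 - <<'E'
from h import *
im,d,c=look(["glass"],"w12")
q,uv=hm("w12",(584,-309.5),30,24,33); e=edgefit(q,22); print(np.round(e,1),np.percentile(q[:,2],[5,50,95]))
q,_=hm("w12",e[:2],23,22,34); dx=q[:,:2]-e[:2]; a=np.degrees(np.arctan2(*dx.T[::-1])); m=np.hypot(*dx.T)>15.5; print(np.histogram(a[m],np.arange(-60,61,5))[0].tolist())
go([e[0],e[1],4],2.58)
E
```

```text
glass 0.96 uv [269. 324.] 5909 [[620.0, -379.0, 9.0], [628.0, -342.0, 62.0], [681.0, -324.0, 96.0]] mid [ 643.5 -345.3   84.3]
  lm 0.66 [269.  318.3]
[ 584.6 -309.5   21.9] [26.57253163 27.87636321 31.04018574]
[23, 19, 14, 20, 22, 18, 21, 19, 20, 16, 3, 0, 0, 0, 0, 0, 5, 17, 22, 21, 22, 21, 23, 24]
from [ 585.9 -310.7   97.4] yaw 2.581 delta cm [0.18 0.03 9.34] row yaw 0.001 F [ 0.  -0.1 -1.2] open 0.699 t 19.75
```

View pics/w12.png

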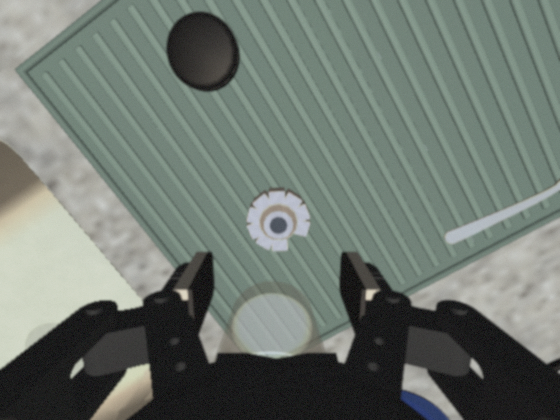

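Call:
play_rows:
  steps:
    - {"delta_pos": [0.2,0,2],"yaw": 0,"jaw": 70}
    - {"delta_pos": [0.2,0,4.5],"yaw": 0,"jaw": 70}
    - {"delta_pos": [0.2,0,6.5],"yaw": 0,"jaw": 70}
    - {"delta_pos": [0.2,0,8],"yaw": 0,"jaw": 70}
    - {"delta_pos": [0.2,0,8.9],"yaw": 0,"jaw": 70}
    - {"delta_pos": [0.2,0,9.3],"yaw": 0,"jaw": 70}
    - {"delta_pos": [0.2,0,9.3],"yaw": 0,"jaw": 70}
    - {"delta_pos": [0.2,0,9.3],"yaw": 0,"jaw": 65}

```text
clock: 20.55
eef_pos: [584.1, -310.0, 4.1]
tcp_rot: [3.142, 0.001, 2.58]
contact_force: [-0.7, -0.2, 0.0]
opening: 0.649
grasp_force: 0.0
```

Call:
play_rows:
  steps:
    - {"delta_pos": [0,0,0],"yaw": 0,"jaw": 50}
    - {"delta_pos": [0,0,0],"yaw": 0,"jaw": 35}
    - {"delta_pos": [0,0,0],"yaw": 0,"jaw": 35}
    - {"delta_pos": [0,0,0],"yaw": 0,"jaw": 35}
    - {"delta_pos": [0,0,0],"yaw": 0,"jaw": 35}
    - {"delta_pos": [0,0,-1],"yaw": 0,"jaw": 35}
    - {"delta_pos": [0,0,-5],"yaw": 0,"jaw": 35}
    - {"delta_pos": [0,0,-10],"yaw": 0,"jaw": 35}

```text
clock: 21.35
eef_pos: [582.0, -308.9, 102.9]
tcp_rot: [-3.141, -0.004, 2.58]
contact_force: [0.7, -0.4, -0.6]
opening: 0.507
grasp_force: 41.0
```

```bash
cat >> h.py <<'E'
def held(tag,R,zlo,zhi,rin):
    look([],tag); t=r.sense()["eef_pos"]
    q,uv=hm(tag,t[:2],R+6,t[2]+zlo,t[2]+zhi); e=edgefit(q,R); print("held",np.round(e,1),"rel",np.round(e[:2]-t[:2],1),"z rel",np.round(np.percentile(q[:,2]-t[2],[5,50,95]),1))
    dx=q[:,:2]-e[:2]; a=np.degrees(np.arctan2(*dx.T[::-1])); rr=np.hypot(*dx.T); m=(rr>rin)&(rr<R+1); print(np.histogram(a[m],np.arange(-90,91,5))[0].tolist())
    return e,t
E
python3 - <<'E'
from h import *
held("w13",22,16,32,15.5)
go([520,-150,160],2.19)
E
```

```text
held [ 581.2 -309.5   11.6] rel [-5.7  2. ] z rel [16.8 20.3 28.6]
[0, 0, 0, 0, 0, 0, 0, 0, 0, 0, 0, 0, 0, 0, 0, 0, 0, 0, 0, 0, 0, 0, 0, 0, 0, 3, 34, 39, 42, 39, 48, 40, 36, 13, 0, 0]
from [ 586.9 -311.5  113.2] yaw 2.58 delta cm [14.26 10.11 -4.68] row yaw 0.39 F [ 2.8 -1.1  5.4] open 0.503 t 21.4
```

Call:
play_rows:
  steps:
    - {"delta_pos": [0.5,0.5,-3.5],"yaw": 0.05,"jaw": 35}
    - {"delta_pos": [3.3,3.5,-4.7],"yaw": 0.1,"jaw": 35}
    - {"delta_pos": [6.5,7,-4.7],"yaw": 0.15,"jaw": 35}
    - {"delta_pos": [9.7,10.6,-4.7],"yaw": 0.2,"jaw": 35}
    - {"delta_pos": [12.8,14,-4.7],"yaw": 0.25,"jaw": 35}
    - {"delta_pos": [15.8,17.4,-4.7],"yaw": 0.3,"jaw": 35}
    - {"delta_pos": [18.6,20.5,-4.7],"yaw": 0.35,"jaw": 35}
    - {"delta_pos": [21.1,23.3,-4.7],"yaw": 0.38,"jaw": 35}

```text
clock: 22.2
eef_pos: [528.7, 1.7, 151.1]
tcp_rot: [3.141, 0.001, 2.198]
contact_force: [-0.2, 0.8, -0.7]
opening: 0.506
grasp_force: 41.1
```

```bash
python3 - <<'E'
from h import *
go([583.7,122,140],2.2)
E
```

```text
from [528.7   1.7 151.1] yaw 2.198 delta cm [ 6.51 11.51  1.11] row yaw -0.002 F [-0.2  0.8 -0.7] open 0.506 t 22.2
```

Call:
play_rows:
  steps:
    - {"delta_pos": [2,3.6,0],"yaw": 0,"jaw": 35}
    - {"delta_pos": [4,7,0],"yaw": 0,"jaw": 35}
    - {"delta_pos": [5.5,9.8,0],"yaw": 0,"jaw": 35}
    - {"delta_pos": [6.3,11.2,0.5],"yaw": 0,"jaw": 35}
    - {"delta_pos": [6.3,11.2,1],"yaw": 0,"jaw": 35}
    - {"delta_pos": [6.3,11.2,1],"yaw": 0,"jaw": 35}
    - {"delta_pos": [6.3,11.2,1],"yaw": 0,"jaw": 35}
    - {"delta_pos": [6.3,11.2,1],"yaw": 0,"jaw": 35}

```text
clock: 23.0
eef_pos: [582.3, 115.6, 140.4]
tcp_rot: [-3.141, 0.0, 2.199]
contact_force: [-0.4, 0.4, -0.8]
opening: 0.506
grasp_force: 41.1
```

```bash
python3 - <<'E'
from h import *
e,t=held("w14",22,18,32,15.5)
o=e[:2]-t[:2]
go([583.7-o[0],129.6-o[1],62],2.2)
E
```

```text
held [581.7 114.4  22.4] rel [-0.8 -1.3] z rel [21.2 23.7 30.8]
[45, 46, 59, 47, 35, 51, 52, 48, 50, 49, 55, 22, 0, 0, 0, 0, 0, 1, 23, 56, 54, 65, 67, 73, 83, 63, 71, 85, 77, 57, 59, 67, 85, 54, 77, 75]
from [582.5 115.7 140.5] yaw 2.199 delta cm [1.11 1.06 7.85] row yaw -0.001 F [ 0.4 -0.6 -0.9] open 0.511 t 23.05
```

View pics/w14.png

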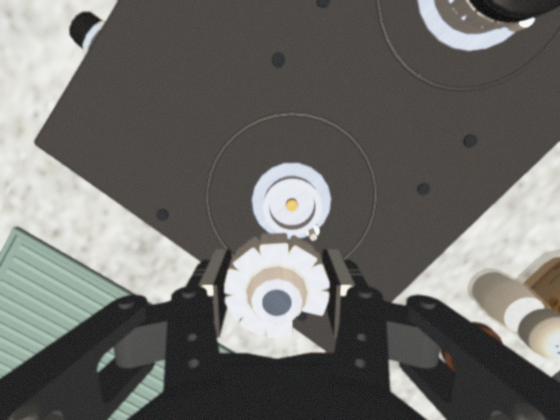

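```bash
python3 - <<'E'
from h import *
q,_=hm("w14",(584,129.5),32,68.5,75); c=edgefit(q,20); print(np.round(c,1),len(q))
e,_=hm("w14",(584,129.5),30,78,88); m=np.median(e,0); print(np.round(m,1),len(e),"ang", np.arctan2(m[1]-129.6,m[0]-583.7),np.arctan2(m[1]-c[1],m[0]-c[0]))
q,_=hm("w14",(594,311),45,90,106); 
if len(q): print(np.round(edgefit(q,33),1),len(q))
E
```

```text
[583.8 130.   19.9] 1060
[604.  124.6  82.8] 59 ang -0.24290233365595032 -0.2603731965641693
[612.  288.    5.1] 1273
```

Call:
play_rows:
  steps:
    - {"delta_pos": [1.1,1.1,1],"yaw": 0,"jaw": 35}
    - {"delta_pos": [1.1,1.1,3],"yaw": 0,"jaw": 35}
    - {"delta_pos": [1.1,1.1,4.5],"yaw": 0,"jaw": 35}
    - {"delta_pos": [1.1,1.1,5.5],"yaw": 0,"jaw": 35}
    - {"delta_pos": [1.1,1.1,6.2],"yaw": 0,"jaw": 35}
    - {"delta_pos": [1.1,1.1,6.9],"yaw": 0,"jaw": 35}
    - {"delta_pos": [1.1,1.1,7.5],"yaw": 0,"jaw": 35}
    - {"delta_pos": [1.1,1.1,7.6],"yaw": 0,"jaw": 35}

```text
clock: 23.85
eef_pos: [584.8, 132.0, 63.7]
tcp_rot: [-3.141, -0.0, 2.2]
contact_force: [0.4, 0.4, -1.0]
opening: 0.511
grasp_force: 41.1
```

```bash
python3 - <<'E'
from h import *
go([584.5,131,62],2.2)
E
```

```text
from [584.8 132.   63.7] yaw 2.2 delta cm [-0.06 -0.08  0.17] row yaw -0.0 F [ 0.4  0.4 -1. ] open 0.511 t 23.85
```

Free of contact at depth; lower 1.5 mm, release, rise and look.

Call:
play_rows:
  steps:
    - {"delta_pos": [0,0,0.15],"yaw": 0,"jaw": 35}
    - {"delta_pos": [0,0,0.15],"yaw": 0,"jaw": 55}
    - {"delta_pos": [0,0,0.15],"yaw": 0,"jaw": 62}
    - {"delta_pos": [0,0,0.15],"yaw": 0,"jaw": 70}
    - {"delta_pos": [0,0,0.15],"yaw": 0,"jaw": 70}
    - {"delta_pos": [0,0,-2],"yaw": 0,"jaw": 75}
    - {"delta_pos": [0,0,-6],"yaw": 0,"jaw": 85}
    - {"delta_pos": [0,0,-10],"yaw": 0,"jaw": 90}

```text
clock: 24.65
eef_pos: [584.4, 132.0, 164.9]
tcp_rot: [-3.14, -0.001, 2.2]
contact_force: [0.7, 0.4, 0.3]
opening: 0.899
grasp_force: 0.0
```

```bash
python3 - <<'E'
from h import *
im,d,c=look([],"w15")
q,uv=hm("w15",(584,130),29,80,91); e=edgefit(q,22); print(np.round(e,1),np.percentile(q[:,2],[5,50,95]))
m=np.hypot(*(q[:,:2]-e[:2]).T)>15; A=np.c_[q[m,:2]-e[:2],np.ones(m.sum())]; print("crown plane",np.linalg.lstsq(A,q[m,2],rcond=None)[0])
q,uv=hm("w15",(594,311),42,90,106); print("big cap",np.round(edgefit(q,33),1),np.percentile(q[:,2],[5,50,95]))
go([466,-292.5,110],2.2)
E
```

```text
[584.7 131.   22. ] [83.5491063  85.88410406 89.16323115]
crown plane [ 4.18426060e-04 -9.07316886e-03  8.54891929e+01]
big cap [605.3 297.   17.7] [94.01994652 98.04110344 99.47277657]
from [588.2 132.8 172.2] yaw 2.2 delta cm [-27.2  -34.9    6.22] row yaw -0.0 F [3.5 0.2 5.8] open 0.898 t 24.7
```

View pics/w15.png

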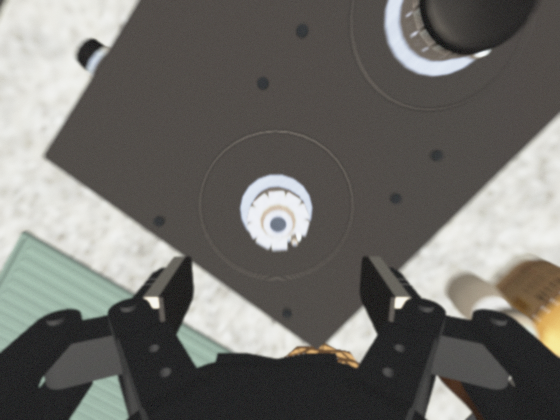

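Call:
play_rows:
  steps:
    - {"delta_pos": [-3,-3.8,0],"yaw": 0,"jaw": 90}
    - {"delta_pos": [-6,-7.5,0],"yaw": 0,"jaw": 90}
    - {"delta_pos": [-9,-11.3,0],"yaw": 0,"jaw": 90}
    - {"delta_pos": [-12,-15,0],"yaw": 0,"jaw": 90}
    - {"delta_pos": [-15,-18.8,0],"yaw": 0,"jaw": 90}
    - {"delta_pos": [-18,-22.6,0],"yaw": 0,"jaw": 85}
    - {"delta_pos": [-21,-26.4,0],"yaw": 0,"jaw": 80}
    - {"delta_pos": [-24,-30.2,0],"yaw": 0,"jaw": 80}

```text
clock: 25.5
eef_pos: [481.3, -241.5, 164.5]
tcp_rot: [3.141, 0.001, 2.2]
contact_force: [1.6, 0.6, 0.3]
opening: 0.802
grasp_force: 0.0
```

Call:
play_rows:
  steps:
    - {"delta_pos": [-2,-2.5,1],"yaw": 0,"jaw": 80}
    - {"delta_pos": [-3.3,-4.2,3],"yaw": 0,"jaw": 80}
    - {"delta_pos": [-3.3,-4.2,5],"yaw": 0,"jaw": 80}
    - {"delta_pos": [-3.3,-4.2,6],"yaw": 0,"jaw": 80}
    - {"delta_pos": [-3.3,-4.2,6],"yaw": 0,"jaw": 80}
    - {"delta_pos": [-3.3,-4.2,6],"yaw": 0,"jaw": 80}
    - {"delta_pos": [-3.3,-4.2,6],"yaw": 0,"jaw": 75}
    - {"delta_pos": [-3.3,-4.2,6],"yaw": 0,"jaw": 75}

```text
clock: 26.3
eef_pos: [468.2, -291.0, 105.2]
tcp_rot: [3.141, 0.001, 2.201]
contact_force: [-0.4, 0.7, 0.3]
opening: 0.75
grasp_force: 0.0
```

```bash
python3 - <<'E'
from h import *
im,d,c=look(["cap_small"],"w16")
q,uv=hm("w16",(466,-292.5),32,11,24); e=edgefit(q,23); print(np.round(e,1),np.percentile(q[:,2],[5,50,95]))
go([e[0],e[1],2],2.2)
E
```

```text
cap_small 0.57 uv [274. 209.] 2786 [[444.0, -313.0, 9.0], [464.0, -290.0, 17.0], [486.0, -270.0, 19.0]] mid [ 465.4 -292.    10.8]
cap_small 0.23 uv [546. 264.] 344 [[667.0, -211.0, 5.0], [671.0, -201.0, 9.0], [678.0, -187.0, 11.0]] mid [ 672.4 -198.7    7.3]
  lm 0.57 [272.7 206.1]
[ 465.8 -292.2   22.9] [14.57931712 17.26814249 18.52774999]
from [ 467.9 -291.   104.8] yaw 2.2 delta cm [ 0.03 -0.24 10.28] row yaw 0.0 F [-0.  -0.3  0. ] open 0.749 t 26.45
```

Call:
play_rows:
  steps:
    - {"delta_pos": [0,-0.2,3],"yaw": 0,"jaw": 72}
    - {"delta_pos": [0,-0.2,6],"yaw": 0,"jaw": 70}
    - {"delta_pos": [0,-0.2,8],"yaw": 0,"jaw": 68}
    - {"delta_pos": [0,-0.2,9.2],"yaw": 0,"jaw": 65}
    - {"delta_pos": [0,-0.2,9.9],"yaw": 0,"jaw": 65}
    - {"delta_pos": [0,-0.2,10.2],"yaw": 0,"jaw": 65}
    - {"delta_pos": [0,-0.2,10.2],"yaw": 0,"jaw": 62}
    - {"delta_pos": [0,-0.2,10.2],"yaw": 0,"jaw": 62}

```text
clock: 27.25
eef_pos: [466.5, -292.6, 3.1]
tcp_rot: [3.141, 0.001, 2.2]
contact_force: [-0.6, 0.2, -0.4]
opening: 0.62
grasp_force: 0.0
```

Call:
play_rows:
  steps:
    - {"delta_pos": [0,0,0],"yaw": 0,"jaw": 50}
    - {"delta_pos": [0,0,0],"yaw": 0,"jaw": 38}
    - {"delta_pos": [0,0,0],"yaw": 0,"jaw": 38}
    - {"delta_pos": [0,0,0],"yaw": 0,"jaw": 38}
    - {"delta_pos": [0,0,0],"yaw": 0,"jaw": 38}
    - {"delta_pos": [0,0,-1],"yaw": 0,"jaw": 38}
    - {"delta_pos": [0,0,-5],"yaw": 0,"jaw": 38}
    - {"delta_pos": [0,0,-10],"yaw": 0,"jaw": 38}

```text
clock: 28.05
eef_pos: [464.5, -291.3, 102.4]
tcp_rot: [-3.14, -0.004, 2.2]
contact_force: [0.8, -0.4, 0.2]
opening: 0.515
grasp_force: 41.1
```

Call:
play_rows:
  steps:
    - {"delta_pos": [2.7,3.4,-3],"yaw": 0,"jaw": 38}
    - {"delta_pos": [5.7,7.2,-4],"yaw": 0,"jaw": 38}
    - {"delta_pos": [8.7,11,-4],"yaw": 0,"jaw": 38}
    - {"delta_pos": [11.7,14.8,-4],"yaw": 0,"jaw": 38}
    - {"delta_pos": [14.7,18.6,-4],"yaw": 0,"jaw": 38}
    - {"delta_pos": [17.7,22.4,-4],"yaw": 0,"jaw": 38}
    - {"delta_pos": [20.5,26,-4],"yaw": 0,"jaw": 38}
    - {"delta_pos": [23,29.1,-4],"yaw": 0,"jaw": 38}

```text
clock: 28.85
eef_pos: [566.3, 67.3, 143.2]
tcp_rot: [3.141, 0.0, 2.201]
contact_force: [0.1, -0.2, -0.2]
opening: 0.516
grasp_force: 41.1
```

Call:
play_rows:
  steps:
    - {"delta_pos": [2.2,2.8,0],"yaw": 0,"jaw": 38}
    - {"delta_pos": [3.7,4.7,0],"yaw": 0,"jaw": 38}
    - {"delta_pos": [4.1,5.2,0],"yaw": 0,"jaw": 38}
    - {"delta_pos": [4.1,5.2,1],"yaw": 0,"jaw": 38}
    - {"delta_pos": [4.1,5.2,1],"yaw": 0,"jaw": 38}
    - {"delta_pos": [4.1,5.2,1],"yaw": 0,"jaw": 38}
    - {"delta_pos": [4.1,5.2,1],"yaw": 0,"jaw": 38}
    - {"delta_pos": [4.1,5.2,1],"yaw": 0,"jaw": 38}

```text
clock: 29.65
eef_pos: [583.9, 128.0, 132.5]
tcp_rot: [3.141, 0.0, 2.199]
contact_force: [0.5, -0.1, -0.6]
opening: 0.513
grasp_force: 41.1
```

```bash
python3 - <<'E'
from h import *
e,t=held("w17",23,8,26,15)
o=e[:2]-t[:2]
go([584.7-o[0],130.8-o[1],84],2.2)
E
```

```text
held [582.6 127.9  23.3] rel [-1.3 -0.2] z rel [10.6 13.4 20. ]
[39, 44, 43, 40, 42, 38, 40, 44, 37, 43, 42, 42, 39, 45, 43, 40, 45, 48, 50, 48, 74, 79, 73, 70, 76, 74, 79, 88, 84, 98, 66, 71, 71, 75, 76, 78]
from [583.9 128.1 132.5] yaw 2.199 delta cm [0.11 0.34 4.85] row yaw -0.001 F [ 0.6 -0.3  0.2] open 0.513 t 29.7
```

View pics/w17.png

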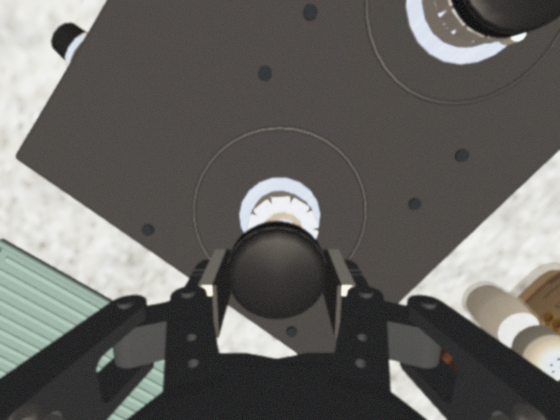

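Call:
play_rows:
  steps:
    - {"delta_pos": [0.1,0.3,0.5],"yaw": 0,"jaw": 38}
    - {"delta_pos": [0.1,0.3,2],"yaw": 0,"jaw": 38}
    - {"delta_pos": [0.1,0.3,3],"yaw": 0,"jaw": 38}
    - {"delta_pos": [0.1,0.3,3.8],"yaw": 0,"jaw": 38}
    - {"delta_pos": [0.1,0.3,4.4],"yaw": 0,"jaw": 38}
    - {"delta_pos": [0.1,0.3,4.7],"yaw": 0,"jaw": 38}
    - {"delta_pos": [0.1,0.3,4.7],"yaw": 0,"jaw": 38}
    - {"delta_pos": [0.1,0.3,4.7],"yaw": 0,"jaw": 38}

```text
clock: 30.5
eef_pos: [585.8, 131.3, 85.3]
tcp_rot: [3.141, 0.0, 2.2]
contact_force: [-0.1, -0.1, -0.6]
opening: 0.51
grasp_force: 41.1
```

Call:
play_rows:
  steps:
    - {"delta_pos": [0,0,0.1],"yaw": 0,"jaw": 38}
    - {"delta_pos": [0,0,0.1],"yaw": 0,"jaw": 56}
    - {"delta_pos": [0,0,0.1],"yaw": 0,"jaw": 62}
    - {"delta_pos": [0,0,0.1],"yaw": 0,"jaw": 70}
    - {"delta_pos": [0,0,0.1],"yaw": 0,"jaw": 75}
    - {"delta_pos": [0,0,-2],"yaw": 0,"jaw": 85}
    - {"delta_pos": [0,0,-6],"yaw": 0,"jaw": 90}
    - {"delta_pos": [0,0,-9],"yaw": 0,"jaw": 100}

```text
clock: 31.3
eef_pos: [585.8, 131.3, 176.8]
tcp_rot: [3.141, 0.0, 2.2]
contact_force: [0.0, 0.6, 0.9]
opening: 0.998
grasp_force: 0.0
```

Call:
play_rows:
  steps:
    - {"delta_pos": [1.5,2,-2],"yaw": 0,"jaw": 100}
    - {"delta_pos": [3,4,-4],"yaw": 0,"jaw": 100}
    - {"delta_pos": [4.5,5,-5],"yaw": 0,"jaw": 100}
    - {"delta_pos": [5,5,-5],"yaw": 0,"jaw": 100}
    - {"delta_pos": [5,5,-5],"yaw": 0,"jaw": 100}
    - {"delta_pos": [5,5,-5],"yaw": 0,"jaw": 100}
    - {"delta_pos": [5,5,-5],"yaw": 0,"jaw": 100}
    - {"delta_pos": [5,5,-5],"yaw": 0,"jaw": 100}

```text
clock: 32.1
eef_pos: [596.4, 200.3, 224.6]
tcp_rot: [-3.14, -0.0, 2.199]
contact_force: [-0.3, -0.0, 0.1]
opening: 0.998
grasp_force: 0.0
```

```bash
python3 - <<'E'
from h import *
im,d,c=look([],"w18")
for n,p,R in(("S",(584.7,130.8),23),("L",(594.5,311.5),33)):
    q,uv=hm("w18",p,R+8,90,106); e=edgefit(q,R); print(n,np.round(e,1),np.percentile(q[:,2],[5,50,95]))
    A=np.c_[q[:,:2]-e[:2],np.ones(len(q)),((q[:,:2]-e[:2])**2).sum(1)]; print("plane",np.linalg.lstsq(A,q[:,2],rcond=None)[0])
print(r.sense()["eef_pos"])
E
```

```text
S [584.6 131.6  22.9] [94.83096688 98.30958857 99.56456479]
plane [ 9.02361392e-03 -3.24343950e-02  9.95779276e+01 -5.75545156e-03]
L [595.  312.1  32.7] [95.96074399 98.23325613 99.60152438]
plane [ 1.25716528e-03  5.27633902e-03  9.92383252e+01 -2.19517536e-03]
[596.49471974 200.4571538  224.76625216]
```

View pics/w18.png

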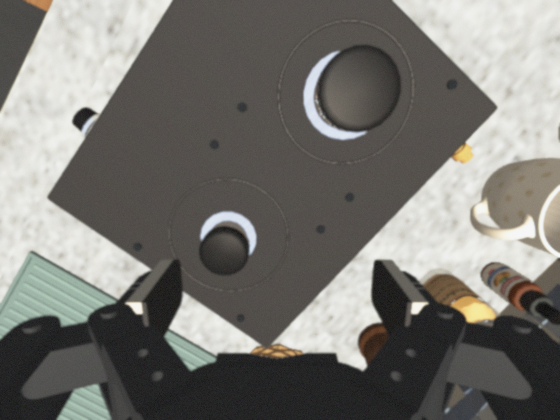

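```bash
python3 - <<'E'
from h import *
ok=True
for n,p,R in(("S",(584.6,131.6),19),("L",(595,312.1),28)):
    q,_=hm("w18",p,R,93,106); x=q[:,:2]-p
    A=np.c_[x,np.ones(len(q)),(x**2).sum(1)]; s=np.linalg.lstsq(A,q[:,2],rcond=None)[0]; print(n,s); ok&=np.hypot(*s[:2])<.03
if ok: print(r.sign_off())
E
```

```text
S [-1.16802784e-03 -8.15931919e-03  9.87554765e+01 -6.81327528e-04]
L [-1.37114048e-03  1.72495091e-03  9.87021324e+01 -5.21623548e-04]
the job is handed in; nothing more can be done
None
```

Both burners are back together and the job is handed in at about 32 s of the 99 s allowed. In the last close-up both caps read level and at full seated height, within about 1 mm of their spreaders. I did not touch the glass or the teaspoon, and the hand-in gave no verdict.

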